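# Cap the vacuum pot and hold it down

### The job

Close the filling port on top of the vacuum pot: take the black bayonet cap by its wing, set its two lugs into the port's two notches, push it down against the spring until its flange sits on the rim, and keep it down while you turn it a quarter turn clockwise (seen from above) to the stop. Finish while still holding: stay gripping the wing and pressing the cap down flush on the rim, as you would until the pump takes hold. Leave the other things on the bench where they are.

Things in the scene. Friction and masses are not known exactly. Their poses are not given: they have to be found in the camera images.
- cap: bayonet cap, 57 mm tall, about 0.16 kg, standing on its plug. Origin: centre of the plug's underside, z up. Plug: aluminium, diameter 40, 17 high, foot tapered to 34 over the lowest 4. A lug at each end of its x axis: 10 wide (y), 2.5 to 7.5 above the origin, reaching 28 from the axis. Black round flange, diameter 73, from 17 to 23 above the origin, red seal below. Same after half a turn.
- cap_wing (a point): point on the cap's axis, 45 mm above its origin, same axes: the height to grip the black upright wing, fingertips just clear of the flange. The wing is 50 mm long along the cap's x (so in line with the lugs), 14 thick along y, from 23 to 57 mm above the cap's origin, a red spot at each end of its top.
- cap_flange (a point): point on the cap's axis at the underside of its flange, 17 mm above the cap's origin; it meets port when the cap is home
- vac_unit: vacuum unit, fixed: blue pump base 220 x 220 x 66 mm, on it a steel pot with metal lid (diameter 188, top at 164 mm), in the lid's middle the steel port. Origin: centre of its underside, z up; x is the line of the port's two notches. On the lid 2 red bars mark the notches (along x), 2 green bars where the wing ends (along y). Valve and dial on the lid (+y side) stand lower than the port.
- port (a point): centre of the port's mouth, rim height, 194 mm above the unit's origin, same axes. Steel tube, outer diameter 74, with a brass mouth ring, diameter 45 inside, with two notches 18 mm wide, reaching 30 mm from the axis, at +x and -x. The lugs turn under it, clockwise only, to a stop at a quarter turn. Pressed home they clear it by 2.5 mm; let go after the turn, the cap springs up 5 mm into a detent.
- spring_top (a point): centre of the dark spring plate inside the port, diameter 39, 6 mm below the rim when free; it gives straight down. It pushes the plug up: 2 N at first touch, rising evenly to 13 N when the flange meets the rim 11 mm further down. The rim itself is hard; turning needs little torque (under 1 N m).
- filler_jar: bystander: white jar with blue lid, diameter 62, 75 tall; origin under its centre
- blue_cup: bystander: blue cup, diameter 68, 85 tall; origin under its centre. Cap, jar and blue cup may be in each other's places
- green_cup: bystander: green cup, diameter 84, 120 tall; origin under its centre
- utility_knife: bystander: grey utility knife lying flat, 127 x 26 x 16 mm, along its x
- paint_brush: bystander: brush lying flat, 190 long along its x
- white_tub: bystander: white open tub, diameter 150, 130 tall
Mind the look-alikes: they are no part of the job. What is shaped like the cap but turquoise is not meant.

How it is judged:
On the way, in this order (a step that is already met when the one before it is completed fails the run):
1. the cap stands in the port with its lugs in the notches, pushed down until its flange is on the rim, not yet turned (horizontal distance between cap_flange and port below 0.004 m and z of cap_flange in the frame of port below 0.002 m and angle between the x axis of cap and the x axis of vac_unit, either way round below 0.35 rad), for 0.05 s.
2. the cap is turned a quarter turn while it is down (horizontal distance between cap_flange and port below 0.004 m and z of cap_flange in the frame of port below 0.002 m and angle between the x axis of cap and the x axis of vac_unit, either way round above 1.31 rad), for 0.2 s.
At the end, for the whole second after the job is handed in: The cap is in the port, turned at least 75 degrees from the notches, its flange within 2 mm of the rim and within 4 mm of centre, level within 3 degrees and still, and the fingers still hold it with more than 5 N (all of step 2 and angle between the z axis of cap and the z axis of vac_unit, either way round below 0.06 rad and contact force between the fingers and cap above 5 N and linear speed of cap below 0.02 m/s); the arm keeps its last pose, push and grip.
It fails at once if a bystander is shifted by more than 30 mm (distance of any of filler_jar, blue_cup, green_cup, utility_knife, paint_brush, white_tub from where it was at the start of the episode above 0.03 m).
It also fails if it takes over 54 s, if anything falls off the work surface, if the arm or the gripper's body presses on something with over 40 N, if the wrist force passes 120 N, or if a joint passes its speed limit or range.

### The arm

A 6-joint arm with a two-finger parallel gripper is mounted at the origin on the work surface. World frame = base frame: x ahead of the robot, y to its left, z up, the work surface at z = 0. Lengths are in m, angles in rad, forces in N, time in s.
With the tool pointing down it reaches from about 0.375 to 0.9 m from the base axis. Payload 3.1 kg.
Tool frame: the origin (TCP) lies on the front face of the gripper's body, between the roots of the fingers; the fingertips stand 70 mm ahead of it and the grasp point (between the pads) lies 51 mm ahead of it; z points along the fingers, y is the line along which they close (so a half turn about z gives the same grasp; the last joint's range is limited). The gripper opens to 87 mm and grips with 3 to 60 N. Pads are 19 mm wide; open, the fingers measure 117 mm over their backs; the gripper's body (75 mm by 190 mm) begins 51 mm behind the grasp point.
Start: joints at [-1.383, 0.527, 1.433, -0, 1.181, -0.178], TCP at [0.224, -0.583, 0.292] pointing down, gripper open.
Joint ranges: [-3.08, 3.08], [-0.75, 2.2], [0.22, 2.44], [-1.43, 4.57], [0, 2.65], [-2.85, 2.85]. Speed limits (rad/s): [2.79, 2.79, 3.14, 3.14, 3.14, 3.14].

### API

Orientations are given as a unit quaternion [x, y, z, w].
In Python, from rig import robot, cams, ticket gives the robot as it stands. The module is installed in compiled form; this text tells all that it offers.
- The arm moves only by the shell command python3 -m crank 'ROWS' [FORCE]. ROWS is JSON, a list of rows, each a list of 7 numbers: the shift along the tool's x, y, z in cm, then the turn, a rotation vector about the tool's x, y, z in rad, then the closure, from 0 (fully open) to 1 (shut). A call has 1 to 5 rows; each row shifts and turns the commanded pose from where the row before left it, along the tool's axes as they then stand; what a row does not reach is not made up. A row lasts 1/8 s, in which the tool goes at most 62.5 mm and 10.7 degrees, less where a joint would pass 70% of its speed; a pose out of reach is approached as far as the arm can. A call is refused whole if a number of a shift passes 6.25 or a number of a turn 0.188, either way. A call with a gripper value outside its range is refused whole. The fingers move at their own pace and stop on an object; FORCE is the grip in N (left out, the last holds). Time passes only in rows, so rows that do not move let the fingers close. It gives the time, the measured TCP pose, the force, the opening and the grip force at its end, in the units of the state.
- robot.get_obs(): the state, without advancing time (a new reading comes with each control period).
- cams.camera(name): name is "side" or "top" or "wrist"; returns the picture (420x560x3 uint8, red, green, blue); there is no depth.
- cams.camera_info(name): a dict with "intrinsics" (3x3 intrinsics, pixels), "pose" (4x4, takes a point from camera to world coordinates). Camera axes: x right, y down, z forward; pixel columns grow to the right and rows downward; lengths in m; the calibration is good to about 2 mm. The wrist camera is an equidistant fisheye: a pixel r from the principal point sees the ray r / f radians off the axis. A picture is of the moment at which its call begins: read the wrist's pose just before it. camera_info takes no time and is no camera call; for the wrist camera it gives the pose at the moment of the call.
- ticket.hand_in(): hands the job in; it is judged then, once.
The state is a dict: "time": time; "q": joint angles; "joint_velocities": joint speeds; "joint_torque": joint torques, N m; "position": TCP position; "tool_rot": TCP orientation; "ft_force": force on the tool from outside, world axes, zero at the start; "moment": the same for the moment, N m; "grip_width": finger opening in m; "grip_force": force on a finger pad.
Only numpy, scipy, OpenCV 4.12 (cv2) and the standard library are available. Lean on these libraries where they do the work, as an engineer would, in place of code of your own. Each camera call takes 0.05 s, during which the arm holds its last target. There are 200 camera calls.

## Working session

There is one attempt and no reset: what is moved stays moved. The work goes in short steps, Python scripts to look and compute and a shell command to move; the robot and the scene stay as the last step left them, time stands still between calls to the robot, and variables do not carry over. Pictures are saved under pics/ and viewed, at most 10 in all, crops included, and the job is handed in when it is done.

```bash
mkdir -p pics; python3 - <<'E'
from rig import robot,cams
import cv2,numpy as np
np.set_printoptions(precision=4,suppress=True)
for n in("top","side"):
    i=cams.camera_info(n);print(n,i["intrinsics"],i["pose"])
    cv2.imwrite(f"pics/{n}0.png",cams.camera(n)[:,:,::-1])
i=cams.camera_info("wrist");print(i)
o=robot.get_obs();print(o)
E
```

```text
top [[427.6042   0.     277.4281]
 [  0.     427.6042 206.9391]
 [  0.       0.       1.    ]] [[-0.0124 -0.9984  0.0549  0.4379]
 [-0.9997  0.0114 -0.0196  0.0148]
 [ 0.0189 -0.0551 -0.9983  1.3261]
 [ 0.      0.      0.      1.    ]]
side [[436.172    0.     275.9474]
 [  0.     436.172  210.1415]
 [  0.       0.       1.    ]] [[-0.9632 -0.1553  0.2192  0.203 ]
 [-0.2685  0.5282 -0.8055  1.2029]
 [ 0.0093 -0.8348 -0.5505  0.9521]
 [ 0.      0.      0.      1.    ]]
{'intrinsics': array([[325.1923,   0.    , 276.9876],
       [  0.    , 325.1923, 203.3653],
       [  0.    ,   0.    ,   1.    ]]), 'pose': array([[ 0.3591, -0.8975, -0.2562,  0.2941],
       [-0.9333, -0.346 , -0.096 , -0.5559],
       [-0.0024,  0.2736, -0.9619,  0.384 ],
       [ 0.    ,  0.    ,  0.    ,  1.    ]])}
{'time': 0.1, 'q': array([-1.3825,  0.5284,  1.4338, -0.    ,  1.1814, -0.1785]), 'joint_velocities': array([-0.0005,  0.0011, -0.0039, -0.0004, -0.0014, -0.0006]), 'joint_torque': array([  0.    , -44.0986, -17.7151,   0.0636,   0.0534,  -0.    ]), 'position': array([ 0.2241, -0.5829,  0.2914]), 'tool_rot': array([ 0.9832,  0.1824, -0.    , -0.001 ]), 'ft_force': array([ 1.0354, -0.6302,  0.3842]), 'moment': array([-0.0187,  0.007 ,  0.0243]), 'grip_force': 0.0, 'grip_width': 0.08731061246039959}
```

View pics/top0.png

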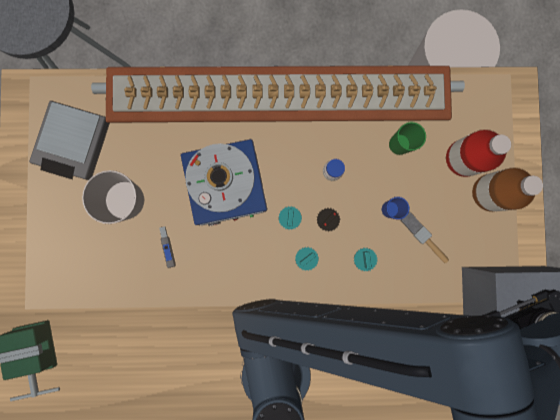

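View pics/side0.png

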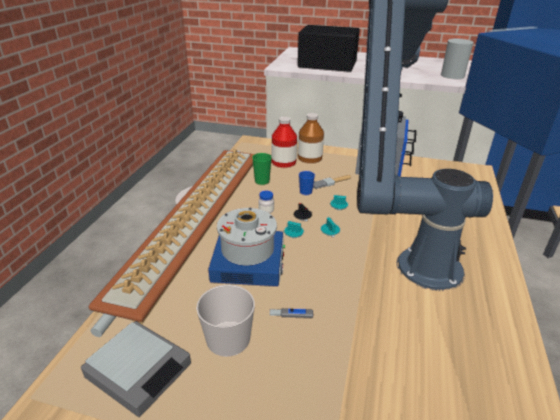

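Candidates in the top view: black at (328,219), turquoise at (290,217), (307,258) and (365,259). Only the one at (328,219) is black, so that is the cap meant. The unit is at about (220,178). I'll confirm both in an enlarged crop.

```bash
python3 - <<'E'
import cv2
a=cv2.imread("pics/top0.png")
c1=cv2.resize(a[135:231,178:274],(576,576),interpolation=cv2.INTER_CUBIC)
c2=cv2.resize(a[201:237,310:346],(216,216),interpolation=cv2.INTER_CUBIC)
import numpy as np
o=np.zeros((576,792,3),np.uint8);o[:,:576]=c1;o[:216,576:]=c2
cv2.imwrite("pics/crop1.png",o)
E
```

```text
(no output)
```

View pics/crop1.png

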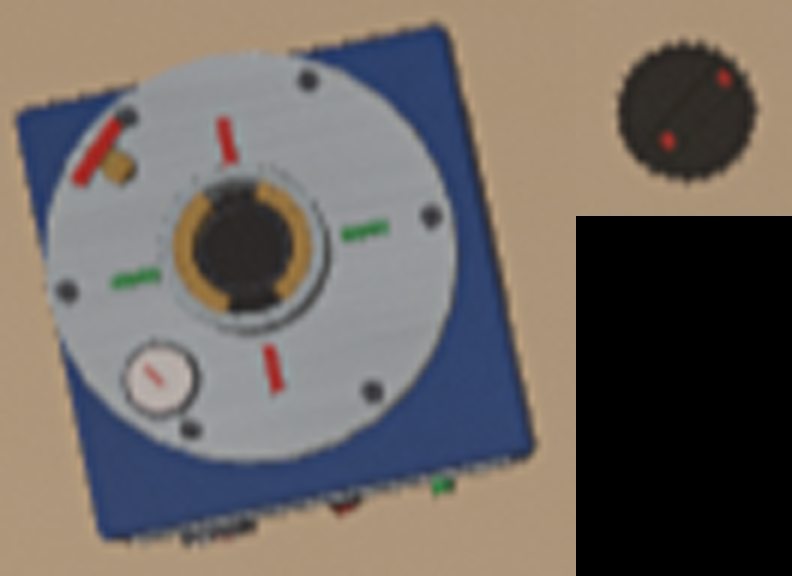

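The crop confirms the cap: black flange and wing, red spots at top pixels (334.8,214.0) and (325.5,224.5). On the unit, the red notch bars are at (216,158.5) and (223.5,196.5), and the mouth centre at (218.3,176).

```bash
cat > h.py <<'E'
from rig import robot,cams
import numpy as np,cv2
from scipy.spatial.transform import Rotation as R
np.set_printoptions(precision=4,suppress=True)
def ray(n,px,z,info=None):
    i=info or cams.camera_info(n);K=i["intrinsics"];P=i["pose"]
    d=np.array([(px[0]-K[0,2])/K[0,0],(px[1]-K[1,2])/K[1,1],1.])
    if n=="wrist":
        r=np.hypot(*d[:2]);d=np.array([*(d[:2]/max(r,1e-9)*np.sin(r)),np.cos(r)])
    d=P[:3,:3]@d;return P[:3,3]+d*(z-P[2,3])/d[2]
def two(n,a,b,z,info=None):
    A,B=ray(n,a,z,info),ray(n,b,z,info);d=A-B
    return (A+B)/2,np.arctan2(d[1],d[0]),np.linalg.norm(d)
def go(p,yaw):
    """tool-frame shift cm of grasp/TCP to world p (TCP), rotvec to make tool down with tool x at yaw (mod pi)"""
    o=robot.get_obs();T=R.from_quat(o["tool_rot"])
    best=None
    for k in(0,np.pi):
        x=np.array([np.cos(yaw+k),np.sin(yaw+k),0]);z=np.array([0,0,-1.]);y=np.cross(z,x)
        rv=(T.inv()*R.from_matrix(np.c_[x,y,z])).as_rotvec()
        if best is None or np.linalg.norm(rv)<np.linalg.norm(best):best=rv
    print("q",o["q"],"t",o["time"],"tcp",o["position"],"F",o["ft_force"],"M",o["moment"],"w",o["grip_width"],o["grip_force"])
    print("shift cm",T.inv().apply(np.array(p)-o["position"])*100,"turn",best)
E
python3 - <<'E'
from h import *
c,y,l=two("top",(334.8,214),(325.5,224.5),.057);print("cap",c,np.degrees(y),l)
u,yu,l=two("top",(216,158.5),(223.5,196.5),.164);print("unit",u,np.degrees(yu),l,ray("top",(218.3,176),.194))
go([c[0],c[1],.045+.051+.12],y)
E
```

```text
cap [ 0.4693 -0.1665  0.057 ] -42.52216277707312 0.041927098736359344
unit [0.5841 0.1483 0.164 ] 10.783444829223187 0.10620898237988677 [0.5843 0.1487 0.194 ]
q [-1.3825  0.5284  1.4338 -0.      1.1814 -0.1785] t 0.1 tcp [ 0.2241 -0.5829  0.2914] F [ 1.0354 -0.6302  0.3842] M [-0.0187  0.007   0.0243] w 0.08731061246039959 0.0
shift cm [ 37.8205 -30.0633   7.6055] turn [-0.0019  0.0008  1.109 ]
```

```bash
python3 -m crank '[[4.7,-3.75,0.5,0,0,0,0],[4.7,-3.75,0.5,0,0,0,0],[4.7,-3.75,0.5,0,0,0,0],[4.7,-3.75,0.5,0,0,0,0],[4.7,-3.75,0.5,0,0,0,0]]' 
python3 -m crank '[[4.7,-3.75,0.5,0,0,0,0],[4.7,-3.75,0.5,0,0,0,0],[4.7,-3.75,0.5,0,0,0,0],[0,0,0,0,0,-0.185,0],[0,0,0,0,0,-0.185,0]]' 
python3 -m crank '[[0,0,0,0,0,-0.185,0],[0,0,0,0,0,-0.185,0],[0,0,0,0,0,-0.185,0],[0,0,0,0,0,-0.185,0],[0,0,0,0,0,-0.185,0]]' 
python3 -m crank '[[0,0,0,0,0,-0.185,0],[0,0,0,0,0,-0.185,0],[0,0,0,0,0,-0.185,0],[0,0,0,0,0,-0.185,0],[0,0,0,0,0,0,0]]' 
python3 - <<'E'
from h import *
i=cams.camera_info("wrist");cv2.imwrite("pics/w1.png",cams.camera("wrist")[:,:,::-1])
print(repr(i["pose"]));np.save("w1.npy",i["pose"])
go([.4693,-.1665,.216],np.radians(137.5))
E
```

```text
time: 0.72
position: [0.3769, -0.3223, 0.2669]
tool_rot: [0.983, 0.182, 0.0, -0.0]
ft_force: [1.1, -1.5, -0.1]
grip_width: 0.0867
grip_force: 0.0
time: 1.35
position: [0.4678, -0.167, 0.2519]
tool_rot: [0.931, 0.364, -0.0, -0.0]
ft_force: [0.2, 0.0, 0.6]
grip_width: 0.087
grip_force: 0.0
time: 1.98
position: [0.4673, -0.1683, 0.252]
tool_rot: [0.672, 0.741, -0.0, -0.0]
ft_force: [-0.0, 0.7, 0.1]
grip_width: 0.087
grip_force: 0.0
time: 2.6
position: [0.4674, -0.1684, 0.252]
tool_rot: [0.363, 0.932, 0.0, -0.0]
ft_force: [-0.2, -0.7, 0.5]
grip_width: 0.0873
grip_force: 0.0
array([[ 0.6754,  0.7096,  0.2007,  0.4123],
       [ 0.7375, -0.6498, -0.184 , -0.1175],
       [-0.0002,  0.2723, -0.9622,  0.3446],
       [ 0.    ,  0.    ,  0.    ,  1.    ]])
q [-0.5712  0.415   1.7919  0.0001  0.9353 -1.3989] t 2.65 tcp [ 0.4674 -0.1684  0.252 ] F [-0.2236  0.3471 -0.7052] M [ 0.0817 -0.1184  0.0255] w 0.08720555711099734 0.0
shift cm [-0.0129  0.2684  3.6036] turn [-0.     -0.0006 -0.0013]
```

View pics/w1.png

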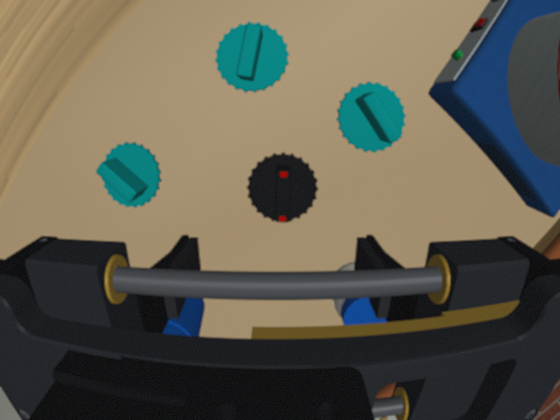

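The wrist view shows the black cap at (282,187). Its red spots are at (284,174) and (282,219), so the wing already runs along the tool's x axis. The nearest look-alike is the turquoise one at (371,117).

```bash
python3 - <<'E'
from h import *
c,y,l=two("wrist",(284,174),(282,219),.057);print("cap",c,np.degrees(y),l)
go([c[0],c[1],.045+.051],y)
E
```

```text
cap [ 0.4715 -0.1643  0.057 ] 135.26681058123722 0.04262689881507303
q [-0.5712  0.415   1.7919  0.0001  0.9353 -1.3989] t 2.65 tcp [ 0.4674 -0.1684  0.252 ] F [-0.2236  0.3471 -0.7052] M [ 0.0817 -0.1184  0.0255] w 0.08720555711099734 0.0
shift cm [-0.0367  0.5764 15.6035] turn [-0.0001 -0.0006  0.0377]
```

```bash
python3 -m crank '[[0,0.42,4,0,0,0.018,0],[0,0,5,0,0,0,0],[0,0,4,0,0,0,0.3],[0,0,2,0,0,0,0.5],[0,0,0.6,0,0,0,0.6]]' 40
python3 -m crank '[[0,0,0,0,0,0,1],[0,0,0,0,0,0,1],[0,0,0,0,0,0,1],[0,0,0,0,0,0,1],[0,0,0,0,0,0,1]]' 40
python3 -c "
from h import *
go([.47,-.165,.096],np.radians(136.4))"
```

```text
time: 3.28
position: [0.4698, -0.1651, 0.0949]
tool_rot: [0.371, 0.929, 0.0, -0.001]
ft_force: [0.2, -0.3, 0.0]
grip_width: 0.065
grip_force: 0.0
time: 3.9
position: [0.4705, -0.1655, 0.0966]
tool_rot: [0.37, 0.929, -0.0, 0.0]
ft_force: [-0.1, 0.5, -0.1]
grip_width: 0.0147
grip_force: 0.5
q [-0.5626  0.696   1.8914  0.0001  0.5536 -1.3755] t 3.9 tcp [ 0.4705 -0.1655  0.0966] F [-0.0817  0.543  -0.0522] M [ 0.2205 -0.2892  0.0172] w 0.014672240605469181 0.4940357431769371
shift cm [ 0.07   -0.0017  0.0577] turn [0.0002 0.0006 0.003 ]
```

```bash
python3 -m crank '[[0,0,0,0,0,0,1],[0,0,0,0,0,0,1],[0,0,0,0,0,0,1],[0,0,-1,0,0,0,1],[0,0,-5,0,0,0,1]]' 55
python3 -m crank '[[0,0,-6,0,0,0,1],[0,0,-6,0,0,0,1],[0,0,-5,0,0,0,1],[0,0,0,0,0,0,1]]' 55
python3 -c "
from h import *
cv2.imwrite('pics/w2.png',cams.camera('wrist')[:,:,::-1])
go([.5843,.1487,.327],np.radians(190.8))"
```

```text
time: 4.53
position: [0.4687, -0.1646, 0.1546]
tool_rot: [0.37, 0.929, 0.001, -0.004]
ft_force: [-0.3, -1.1, -0.1]
grip_width: 0.0134
grip_force: 55.0
time: 5.03
position: [0.4719, -0.1663, 0.3306]
tool_rot: [0.37, 0.929, -0.001, 0.005]
ft_force: [0.0, -0.7, -2.3]
grip_width: 0.0136
grip_force: 55.0
q [-0.5626  0.3107  1.7008 -0.0001  1.1261 -1.3756] t 5.075 tcp [ 0.4705 -0.1655  0.328 ] F [-0.0361  0.4464 -2.9004] M [-0.0043 -0.0989  0.012 ] w 0.013414268305486176 54.97719034552574
shift cm [13.3296 30.6431  0.066 ] turn [-0.0012  0.0039 -0.9462]
```

View pics/w2.png

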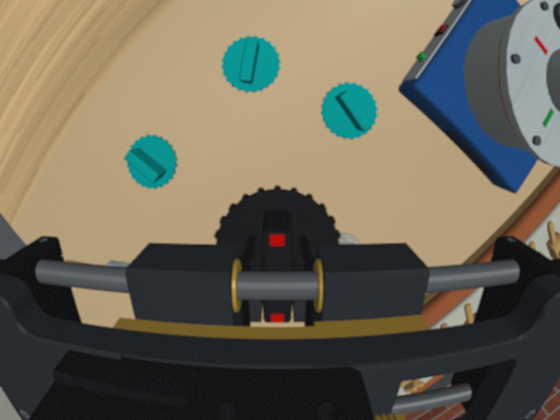

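The cap is held square in the fingers, with its spots at (277,240) and (277,318). I'll carry it to just beyond the port and look at the mouth from close by.

```bash
python3 -c "
from h import *
c,y,l=two('wrist',(277,240),(277,318),robot.get_obs()['position'][2]-.039);print(c,np.degrees(y),l)
go([c[0],c[1],.328],y)"
python3 -m crank '[[1.08,5.55,0,0,0,0,1],[1.08,5.55,0,0,0,0,1],[1.08,5.55,0,0,0,0,1],[1.08,5.55,0,0,0,0,1],[1.08,5.55,0,0,0,0,1]]'
python3 -m crank '[[1.08,5.55,0,0,0,0,1],[1.08,5.55,0,0,0,0,1],[0,0,0,0,0,-0.158,1],[0,0,0,0,0,-0.158,1],[0,0,0,0,0,-0.158,1]]'
python3 -m crank '[[0,0,0,0,0,-0.158,1],[0,0,0,0,0,-0.158,1],[0,0,0,0,0,-0.156,1],[0,0,0,0,0,0,1],[0,0,0,0,0,0,1]]'
python3 -c "
from h import *
a=cams.camera('wrist')[:,:,::-1];cv2.imwrite('pics/w3.png',a)
go([.5843,.1487,.327],np.radians(190.8))"
```

```text
[ 0.4707 -0.1652  0.289 ] 136.6161150571049 0.04187890803643901
q [-0.5626  0.3107  1.7008 -0.0001  1.1261 -1.3756] t 5.075 tcp [ 0.4705 -0.1655  0.328 ] F [-0.0361  0.4464 -2.9004] M [-0.0043 -0.0989  0.012 ] w 0.013414268305486176 54.97719034552574
shift cm [ 0.0079  0.0294 -0.0021] turn [ 0.0006  0.0039 -0.0005]
time: 5.7
position: [0.6213, 0.0749, 0.3231]
tool_rot: [0.37, 0.929, -0.001, -0.003]
ft_force: [0.3, -0.2, -1.0]
grip_width: 0.0139
grip_force: 55.0
time: 6.32
position: [0.6811, 0.1689, 0.3222]
tool_rot: [0.139, 0.99, -0.001, -0.003]
ft_force: [0.1, -0.3, -1.6]
grip_width: 0.0135
grip_force: 55.0
time: 6.95
position: [0.6819, 0.1686, 0.3244]
tool_rot: [-0.093, 0.996, 0.0, -0.002]
ft_force: [-0.5, -0.4, -1.9]
grip_width: 0.0137
grip_force: 55.0
q [ 0.0838  0.6091  1.1787  0.      1.3562 -1.6734] t 7.0 tcp [0.6821 0.1687 0.3249] F [ 0.6914  1.2061 -2.0592] M [ 0.1264 -0.1427  0.0201] w 0.01344427783324934 54.97722038067877
shift cm [ 9.9788 -0.1515 -0.1846] turn [ 0.0003 -0.0024 -0.0021]
```

View pics/w3.png

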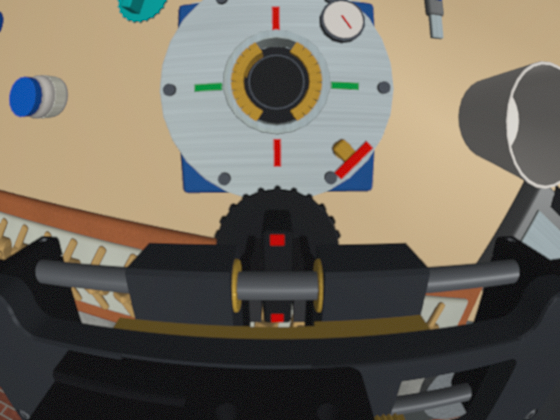

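Now the mouth is in view: its centre is at about (277.5,81), the red bars at (276,18) and (278,152), the green bars at (208,88) and (344,86). The cap's wing lies in line with the notches.

```bash
python3 - <<'E'
from h import *
print("bars",[two("wrist",a,b,.164) for a,b in(((276,18),(278,152)),((208,88),(344,86)))])
p=(ray("wrist",(232,81),.194)+ray("wrist",(324,81),.194))/2
q,y,l=two("wrist",(277,39),(277.5,124),.194);print("mouth",p,q,y,l)
a=cams.camera("wrist")[:,:,::-1]
cv2.imwrite("pics/w3c.png",cv2.resize(a[0:170,190:370],None,fx=3.5,fy=3.5,interpolation=cv2.INTER_CUBIC))
E
```

```text
bars [(array([0.5853, 0.1508, 0.164 ]), np.float64(-2.9401737693617513), np.float64(0.1069367639807744)), (array([0.5867, 0.1503, 0.164 ]), np.float64(-1.369507600809658), np.float64(0.10569727550922649))]
mouth [0.5855 0.1516 0.194 ] [0.5861 0.1512 0.194 ] -2.948972993624197 0.05940571423818929
```

View pics/w3c.png

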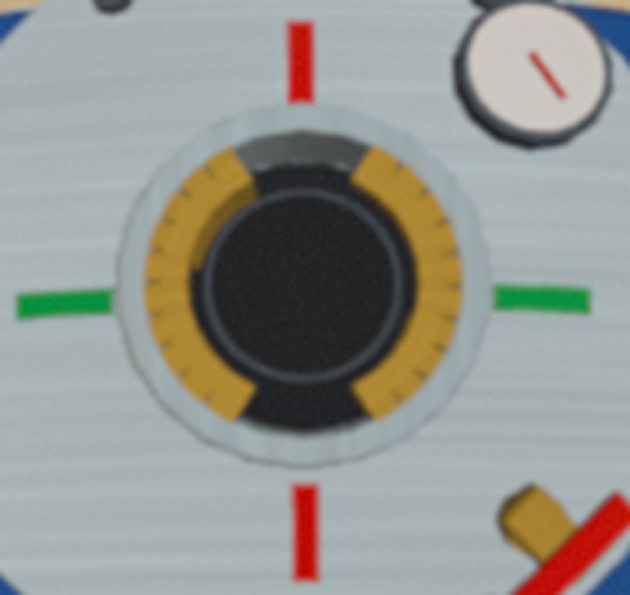

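```bash
python3 -c "
from h import *
go([.5853,.1501,.31],np.radians(191.3))"
```

```text
q [ 0.0838  0.6088  1.1783 -0.      1.3562 -1.6738] t 7.05 tcp [0.6822 0.1687 0.3253] F [ 0.5758  0.1392 -1.7164] M [ 0.1478 -0.1019  0.0019] w 0.013617305904476925 54.977165115997195
shift cm [ 9.8662 -0.0263  1.5488] turn [ 0.0002 -0.0017 -0.0104]
```

```bash
python3 -m crank '[[4.9,0,0,0,0,-0.01,1],[4.95,-0.03,0,0,0,0,1],[0,0,1,0,0,0,1],[0,0,0.5,0,0,0,1],[0,0,0,0,0,0,1]]'
python3 -m crank '[[0,0,0,0,0,0,1],[0,0,0,0,0,0,1],[0,0,0,0,0,0,1]]'
python3 -c "
from h import *
go([.5853,.1501,.30],np.radians(191.3))"
```

```text
time: 7.68
position: [0.5871, 0.1496, 0.3109]
tool_rot: [-0.099, 0.995, 0.0, 0.0]
ft_force: [-0.3, -0.6, -1.7]
grip_width: 0.0136
grip_force: 55.0
time: 8.05
position: [0.5862, 0.1496, 0.3113]
tool_rot: [-0.099, 0.995, 0.0, 0.0]
ft_force: [0.0, -0.8, -1.3]
grip_width: 0.0137
grip_force: 55.0
q [ 0.0653  0.4796  1.4636  0.      1.1981 -1.7037] t 8.05 tcp [0.5862 0.1496 0.3113] F [ 0.0092 -0.7516 -1.2912] M [ 0.1048 -0.0844  0.0094] w 0.013656456973236246 54.97715667821467
shift cm [0.0773 0.0698 1.131 ] turn [-0.      0.0003  0.0009]
```

```bash
python3 -m crank '[[0.05,0.04,0.8,0,0,0,1],[0,0,0.8,0,0,0,1],[0,0,0.4,0,0,0,1],[0,0,0.3,0,0,0,1],[0,0,0,0,0,0,1]]'
python3 -c "
from h import *
go([.5853,.1501,.2736],np.radians(191.3))"
```

```text
time: 8.68
position: [0.5853, 0.1498, 0.288]
tool_rot: [-0.099, 0.995, 0.0, -0.0]
ft_force: [0.5, 0.2, -2.1]
grip_width: 0.0134
grip_force: 55.0
q [ 0.0658  0.5041  1.4912 -0.      1.1468 -1.7032] t 8.675 tcp [0.5853 0.1498 0.288 ] F [ 0.4565  0.2256 -2.0785] M [ 0.0805 -0.1713  0.003 ] w 0.01340497675116472 54.977387292310596
shift cm [-0.0082  0.0271  1.4386] turn [ 0.     -0.0005  0.001 ]
```

```bash
python3 -m crank '[[0,0,0.2,0,0,0,1],[0,0,0.2,0,0,0,1],[0,0,0.2,0,0,0,1],[0,0,0,0,0,0,1]]'
python3 -m crank '[[0,0,0.2,0,0,0,1],[0,0,0.2,0,0,0,1],[0,0,0,0,0,0,1]]'
python3 -c "
from h import *
go([.5853,.1501,.2736],np.radians(191.3))"
```

```text
time: 9.18
position: [0.5854, 0.1499, 0.2827]
tool_rot: [-0.099, 0.995, -0.0, 0.0]
ft_force: [-0.3, 1.0, 2.5]
grip_width: 0.0137
grip_force: 55.0
time: 9.55
position: [0.5855, 0.1499, 0.2788]
tool_rot: [-0.099, 0.995, -0.0, 0.0]
ft_force: [-1.2, 0.5, 6.3]
grip_width: 0.0135
grip_force: 55.0
q [ 0.0659  0.5145  1.5009  0.      1.1255 -1.7032] t 9.55 tcp [0.5855 0.1499 0.2788] F [-1.1794  0.541   6.3339] M [ 0.0929  0.1501 -0.0073] w 0.013526880829349669 54.97947860509157
shift cm [0.0132 0.0263 0.523 ] turn [-0.0001  0.0007  0.001 ]
```

```bash
python3 -m crank '[[0,0,0.2,0,0,0,1],[0,0,0.2,0,0,0,1],[0,0,0.1,0,0,0,1],[0,0,0,0,0,0,1]]'
python3 -m crank '[[0,0,0.1,0,0,0,1],[0,0,0,0,0,0,1],[0,0,0,0,0,0,1]]'
```

```text
time: 10.05
position: [0.5855, 0.1499, 0.2748]
tool_rot: [-0.099, 0.995, -0.0, 0.001]
ft_force: [-3.6, 0.5, 10.1]
grip_width: 0.0134
grip_force: 55.0
time: 10.42
position: [0.5855, 0.1499, 0.274]
tool_rot: [-0.099, 0.995, -0.0, 0.001]
ft_force: [-3.7, 0.5, 10.3]
grip_width: 0.0133
grip_force: 55.0
```

```bash
python3 -m crank '[[0,0,0.1,0,0,0,1],[0,0,0,0,0,0,1],[0,0,0,0,0,0,1]]'
python3 -m crank '[[0,0,0.1,0,0,0,1],[0,0,0,0,0,0,1],[0,0,0,0,0,0,1]]'
```

```text
time: 10.8
position: [0.5855, 0.1499, 0.2735]
tool_rot: [-0.099, 0.995, -0.0, 0.001]
ft_force: [-4.3, -0.5, 13.3]
grip_width: 0.0138
grip_force: 55.0
time: 11.18
position: [0.5854, 0.1499, 0.2735]
tool_rot: [-0.099, 0.995, -0.0, 0.001]
ft_force: [-4.8, -0.6, 16.7]
grip_width: 0.0135
grip_force: 55.0
```

```bash
python3 -m crank '[[0.05,0,0.1,0,0,0,1],[0,0,0,0,0,0.1,1],[0,0,0,0,0,0.14,1],[0,0,0,0,0,0.14,1],[0,0,0,0,0,0,1]]'
python3 -c "
from h import *
go([.5855,.1499,.2735],np.radians(191.3))"
```

```text
time: 11.8
position: [0.5874, 0.1493, 0.2735]
tool_rot: [0.091, 0.996, -0.0, 0.004]
ft_force: [-1.5, -1.6, 17.6]
grip_width: 0.0133
grip_force: 55.0
q [ 0.0653  0.5206  1.5065 -0.0016  1.1058 -1.3223] t 11.8 tcp [0.5874 0.1493 0.2735] F [-1.467  -1.5683 17.5986] M [-0.3205  0.3198 -0.0735] w 0.013289945832635963 55.01416023820639
shift cm [ 0.1949  0.0239 -0.0008] turn [-0.0009  0.0088 -0.3797]
```

```bash
python3 -m crank '[[0.12,0,0.05,0,0,0.14,1],[0,0,0,0,0,0.15,1],[0,0,0,0,0,0.15,1],[0,0,0,0,0,0.15,1],[0,0,0,0,0,0.15,1]]'
python3 -c "
from h import *
go([.5855,.1499,.2735],np.radians(101.3))"
```

```text
time: 12.42
position: [0.5868, 0.1486, 0.2736]
tool_rot: [0.446, 0.895, 0.001, 0.005]
ft_force: [-0.1, -4.0, 19.7]
grip_width: 0.0136
grip_force: 55.1
q [ 0.0651  0.5193  1.509  -0.004   1.1034 -0.5785] t 12.425 tcp [0.5868 0.1486 0.2736] F [-0.1406 -4.0333 19.7183] M [-0.7542  0.4051  0.1468] w 0.013563969629750552 55.05571181885898
shift cm [ 0.1774 -0.0239  0.0035] turn [0.0081 0.0069 0.4481]
```

```bash
python3 -m crank '[[0,0,0,0,0,0.15,1],[0,0,0,0,0,0.15,1],[0,0,0,0,0,0.12,1],[0,0,0,0,0,0,1],[0,0,0,0,0,0,1]]'
python3 -c "
from h import *
go([.5855,.1499,.2735],np.radians(101.3))
a=cams.camera('wrist')[:,:,::-1];cv2.imwrite('pics/w4.png',a)"
```

```text
time: 13.05
position: [0.5865, 0.1485, 0.2736]
tool_rot: [0.622, 0.783, 0.002, 0.005]
ft_force: [-0.6, -4.3, 20.0]
grip_width: 0.0138
grip_force: 55.1
q [ 0.0649  0.5192  1.5092 -0.0038  1.104  -0.1628] t 13.05 tcp [0.5865 0.1485 0.2736] F [-0.5502 -4.3148 19.9838] M [-0.7959  0.515   0.0018] w 0.013752621234566083 55.074950493872166
shift cm [ 0.1558 -0.0679  0.0052] turn [0.0086 0.0047 0.0321]
```

View pics/w4.png

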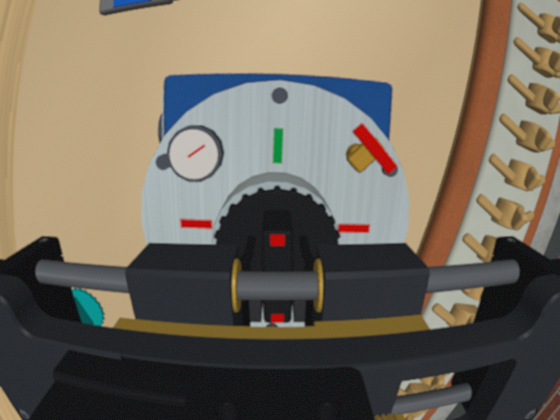

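The wing lines up with the green bar at (278,145), with the spots at (277,240) and (277,318), and the flange is down on the rim. I'll turn the last bit to the stop and hand in.

```bash
python3 -m crank '[[0,0,0.05,0,0,0.04,1],[0,0,0,0,0,0,1],[0,0,0,0,0,0,1],[0,0,0,0,0,0,1]]'
python3 -c "
from h import *
go([.5855,.1499,.2735],np.radians(101.3))
from rig import ticket
print(ticket.hand_in())"
```

```text
time: 13.6
position: [0.5863, 0.1485, 0.2735]
tool_rot: [0.637, 0.771, 0.002, 0.005]
ft_force: [-2.8, -5.4, 23.1]
grip_width: 0.0133
grip_force: 55.1
q [ 0.065   0.5191  1.5096 -0.0042  1.1041 -0.1237] t 13.6 tcp [0.5863 0.1485 0.2735] F [-2.7936 -5.4419 23.1096] M [-0.7943  0.7305  0.2192] w 0.013349274235483627 55.14089168049395
shift cm [ 0.1523 -0.0523  0.0005] turn [ 0.0083  0.0049 -0.0066]
the job is handed in; nothing more can be done
None
```

The black cap is in the port, pressed down on the rim and turned a quarter turn clockwise. I handed it in at about 13.6 s, still gripping the wing with 55 N and pressing down with about 23 N; the hand-in gave no verdict.

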